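# Fit the lens to the sherd-recording camera

### The arm

A 6-joint arm with a two-finger parallel gripper is mounted at the origin on a cart in front of the work surface, level with it; the furniture and walls round the work are solid. World frame = base frame: x ahead of the robot, y to its left, z up, the work surface at z = 0. Lengths are in m, angles in rad, forces in N, time in s.
With the tool pointing down it reaches from about 0.35 to 0.775 m from the base axis. Payload 5.5 kg.
Tool frame: the origin (TCP) lies at the very end of the fingers, on their centre line; the grasp point (between the pads) lies env.grasp_offset behind it (env.grasp_offset is the distance from the TCP to the grasp point, in m); x points along the fingers, y is the direction in which the jaws open and shut, and the axes are right-handed (so a half turn about x gives the same grasp; the last joint's range is limited). The gripper opens to 85 mm and grips with 20 to 120 N. Pads are 22 mm wide; open, the fingers measure 114 mm over their backs; the gripper's body (76 mm by 85 mm) begins 54 mm behind the grasp point. The pads swing forward as they close: fully open they stand 13 mm farther back than shut.
Start: joints at [-1.304, 0.313, 0.046, 1.304, 0, 1.431], TCP at [0.228, -0.528, 0.231] pointing down, gripper open.
Joint ranges: [-2.76, 2.76], [-0.86, 1.69], [-1.03, 1.26], [-2.2, 2.34], [-1.47, 1.5], [-3.14, 3.14]. Speed limits (rad/s): [2.57, 2.57, 3.14, 3.14, 3.14, 3.14].

### API

Orientations are given as a unit quaternion [w, x, y, z].
In Python, from workcell import get_state, viewer, job, env gives the robot as it stands.
- The arm moves only by the tool send_rows, never from a script. Its argument "plan" is a list of rows, each a list of 6 numbers: the shift along the tool's x, y, z in mm, then the turn, a rotation vector about the tool's x, y, z in degrees. A call has exactly 10 rows; each row is the pose to reach, as a shift and turn from the pose commanded when the call began, along the tool's axes at that moment; what a row does not reach only later rows make up. A row lasts 1/8 s, in which the tool goes at most 62.5 mm and 10.7 degrees, less where a joint would pass 70% of its speed; a pose out of reach is approached as far as the arm can. A call with a gripper value outside its range is refused whole. "claw" is the finger opening in mm, from 0 to 85.4, set as the call begins (left out, the last holds). The fingers move at their own pace and stop on an object; "newtons" is the grip in N (left out, the last holds). Time passes only in rows, so rows that repeat a pose let the fingers close, or fill a call up. It gives the time, the measured TCP pose, the force and the opening at its end, in the units of the state.
- get_state(): the state, without advancing time (a new reading comes with each control period).
- viewer.read_camera(name): name is "side" or "top"; returns a dict with "frame" (384x512x3 uint8, blue, green, red), "mtx" (3x3 intrinsics, pixels), "k1" (the pictures are not rectified: a ray, as slopes to the right and down, at radius r is drawn at 1 + k1 r^2 times it, then the intrinsics apply), "rvec" (rotation vector, rad) and "tvec" (3), from world to camera coordinates, as OpenCV has them. Camera axes: x right, y down, z forward; pixel columns grow to the right and rows downward; lengths in m; the calibration is good to about 2 mm. A picture is of the moment at which its call begins. There is no depth.
- job.hand_in(): hands the job in, once; it reports no verdict.
The state is a dict: "clock": time; "joint_pos": joint angles; "qvel": joint speeds; "tau": joint torques, N m; "tcp_pos": TCP position; "orientation": TCP orientation; "wrist_force": force on the tool from outside, world axes, zero at the start; "ft_torque": the same for the moment, N m; "finger_gap": finger opening in m.
Only numpy, scipy, OpenCV 4.12 (cv2) and the standard library are available. Lean on these libraries where they do the work, as an engineer would, in place of code of your own. Each camera call takes 0.05 s, during which the arm holds its last target.

### The job

Fit the lens that stands on the desk to the camera lying on its back, ready to photograph the sherds: set its two lugs into the gaps of the mount, push it down against the spring, turn it clockwise (seen from above) until it stops, and let go of it locked in place. Leave the sherds where they lie.

Things in the scene. Friction and masses are not known exactly. Their poses are not given: they have to be found in the camera images.
- camera: Camera lying on its back, mount facing up, fixed to the desk by a plywood board 118 x 172 x 8 mm; black body 92 x 146 mm, its front face 46 mm above the desk, with a rubber hand grip along the -y end (top 57 mm above the desk). Origin at the centre of the board's underside; +x points to the side with the viewfinder hump, z up.
- mount (a point): Centre of the camera's lens mount, level with its ring's top, 64 mm above the desk; axes parallel to the camera's. Bright ring 76 mm across; inside it a 4 mm thick lip with a 44 mm round opening, widened by two opposite gaps. Below the lip, room 58 mm across and 14 mm high, where the lugs turn about 60 degrees clockwise (from above) from the gaps to a stop; anticlockwise they are blocked.
- gap (a point): Middle of one of the lip's two gaps, 26 mm from the mount's axis, level with the ring's top, marked by a small dark raised tick on the ring; it lies 60 degrees anticlockwise (from above) of the mount's +x. The other gap is opposite. Each is 68 degrees wide and reaches out to 58 mm diameter. Axes parallel to the mount's.
- spring_plate (a joint): Round sprung plate in the mount's opening, 34 mm across; 0 = up, 2 mm below the ring's top; grows as it is pressed down, m, at most 0.011. It pushes the lens up with 2 N at first, 7 to 8 N when the lens is fully pushed in.
- lens_centre (a point): Centre of the lens, half-way up on its axis, 36 mm above its underside; axes as lens. Its height over the mount point is about 33 mm when laid in the gaps; pushed in with the shoulder on the ring 24 mm; the lugs pass under the lip when it is below 27 mm; locked and let go, the spring lifts it to 27 mm. Locked, the lens's x axis is parallel to the mount's, either way round.
- lens: Loose lens standing on its neck, 72 mm tall, about 0.2 kg; origin at the centre of its underside, z up its axis. Steel neck 40 mm diameter, 0 to 12 mm up; black barrel 52 mm diameter, 12 to 72 mm up; the barrel's lower face is the shoulder. Grip the barrel above 32 mm, where it is a plain cylinder.
- lug (a point): Lower outer end of one of the lens's two lugs, 25 mm from its axis along the lens's +x, at the underside; the other is opposite. Lugs: 50 mm over both, 17 mm wide, 5 mm high. A raised ridge on the barrel right above each lug (10 mm wide, 60 mm over both, 14 to 30 mm up) shows where the lugs are. Either lug fits either gap.
- loose_sherd_a: Loose potsherd, 69 x 64 x 14 mm, lying between lens and camera; origin at the centre of its underside. Bystander.
- loose_sherd_b: Loose potsherd, 62 x 49 x 15 mm, lying between lens and camera, farther from the robot; origin at the centre of its underside. Bystander.
- loose_sherd_c: Loose potsherd, 130 x 82 x 25 mm, at the right of the camera; origin at the centre of its underside. Bystander.
Not all that is in view belongs to the job. Several things look just like the lens: the one meant starts farthest to the robot's left. What is shaped like the camera but red is not meant.

How it is judged:
By the outcome, as a careful person would: the job done as asked, in the order asked, and still so for the second after the job is handed in, with the robot touching nothing.
It also fails if it takes over 45 s, if anything falls off the work surface, if the arm or the gripper's body presses on something with over 40 N, if the wrist force passes 120 N, or if a joint passes its speed limit or range.

## Working session

There is one attempt and no reset: what is moved stays moved. The work goes in short steps, Python scripts to look and compute and a tool call to move; the robot and the scene stay as the last step left them, time stands still between calls to the robot, and variables do not carry over. Pictures are saved under pics/ and viewed, and the job is handed in when it is done.

Besides the shell and the picture viewer there is one more tool, called after "Call:" as a command line: name --pt "numbers of a row" for each row, then --argument value for the rest. send_rows: Moves the arm, as the interface text tells. Its arguments: {"type":"object","properties":{"plan":{"type":"array"},"claw":{"type":"number"},"newtons":{"type":"number"}},"required":["plan"]}

```bash
mkdir -p pics; ls; python3 - <<'E'
from workcell import get_state, viewer, job, env
import cv2
print(env.grasp_offset); s=get_state(); print(s)
for n in ("side","top"):
    c=viewer.read_camera(n); cv2.imwrite(f"pics/{n}0.png",c["frame"]); print(n,c["mtx"],c["k1"],c["rvec"],c["tvec"])
E
```

```text
pics
0.0187
{'clock': 0.0, 'joint_pos': array([-1.30360173e+00,  3.13977627e-01,  4.49972889e-02,  1.30358391e+00,
       -1.04850146e-05,  1.43117526e+00]), 'qvel': array([-1.02091474e-03, -5.17702093e-04,  8.14488631e-04,  7.04440729e-04,
       -1.40762756e-03,  2.03000097e-05]), 'tau': array([-2.20888701e-04, -4.80617201e+01,  2.98540163e+01,  1.88584614e-02,
       -2.32278690e-04,  4.70221579e-06]), 'tcp_pos': array([ 0.227365 , -0.527599 ,  0.2304293]), 'orientation': array([-0.14221768, -0.69248515, -0.14346477,  0.69257224]), 'wrist_force': array([-0.41973235, -0.68793391,  0.54276652]), 'ft_torque': array([ 0.01879671, -0.03175113,  0.01362022]), 'finger_gap': 0.0855663928548857}
side [[372.29811251   0.         257.48265439]
 [  0.         372.29811251 196.44687925]
 [  0.           0.           1.        ]] 0.01644572886988977 [ 0.74195933 -2.51652234  1.17965734] [0.3423026  0.23687091 0.88337268]
top [[388.43253587   0.         257.25964466]
 [  0.         388.43253587 192.42528672]
 [  0.           0.           1.        ]] -0.00592312783372264 [ 2.12745273 -2.1341274   0.19366613] [-0.06909513  0.47594173  1.09869681]
```

View pics/side0.png

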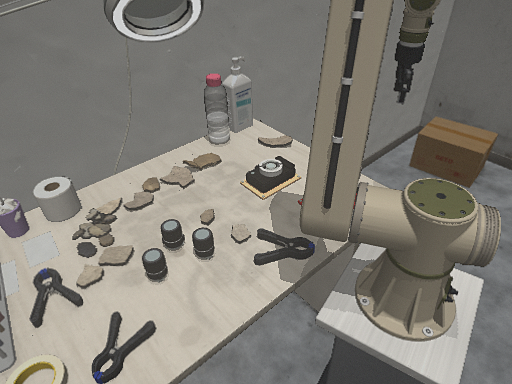

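View pics/top0.png

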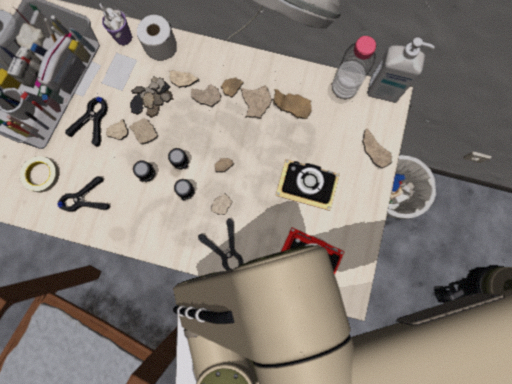

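In the top view three items look like the lens: (143,171), (177,158) and (184,188). In the side view they are at (153,263), (172,233) and (203,241). There is also the black camera at (309,183) and the red decoy at (312,248). Next I compute their world positions and take close crops.

```bash
cat > h.py <<'E'
import numpy as np, cv2
from workcell import get_state, viewer, job, env
from scipy.spatial.transform import Rotation as R
def cam(n): return viewer.read_camera(n)
def undist(c,uv):
    uv=np.atleast_2d(uv).astype(float)
    return cv2.undistortPoints(uv[:,None],c["mtx"],np.array([c["k1"],0,0,0.])).reshape(-1,2)
def proj(c,P):
    return cv2.projectPoints(np.atleast_2d(P).astype(float),c["rvec"],c["tvec"],c["mtx"],np.array([c["k1"],0,0,0.]))[0].reshape(-1,2)
def plane(c,uv,z):
    M=cv2.Rodrigues(c["rvec"])[0]; C=-M.T@c["tvec"].reshape(3)
    d=np.c_[undist(c,uv),np.ones(len(np.atleast_2d(uv)))]@M
    return C+d*((z-C[2])/d[:,2])[:,None]
def crop(c,u,v,w,h,f,name):
    i=c["frame"][max(0,v-h):v+h,max(0,u-w):u+w]
    cv2.imwrite("pics/"+name,cv2.resize(i,None,fx=f,fy=f,interpolation=cv2.INTER_CUBIC))
E
python3 - <<'E'
from h import *
t=cam("top");s=cam("side")
print(plane(t,[(143,171),(177,158),(184,188)],.05)); print(plane(s,[(153,263),(172,233),(203,241)],.04))
print(plane(t,[(310,181)],.064),plane(s,[(271,166)],.064))
crop(t,164,174,40,30,10,"tl.png");crop(t,309,183,40,30,10,"tc.png")
crop(s,178,248,50,37,8,"sl.png");crop(s,271,174,40,30,10,"sc.png")
a=cv2.imread("pics/tl.png");b=cv2.imread("pics/tc.png")
for n in("t","s"):
    a=cv2.imread(f"pics/{n}l.png");b=cv2.imread(f"pics/{n}c.png")
    print(a.shape,b.shape)
M=cv2.Rodrigues(t["rvec"])[0];print(-M.T@t["tvec"]);M=cv2.Rodrigues(s["rvec"])[0];print(-M.T@s["tvec"])
E
```

```text
[[0.53938052 0.26568736 0.05      ]
 [0.57863491 0.16689662 0.05      ]
 [0.48808568 0.14346583 0.05      ]]
[[0.54559495 0.26510738 0.04      ]
 [0.57909502 0.16228252 0.04      ]
 [0.48865528 0.14044036 0.04      ]]
[[ 0.50506896 -0.22345578  0.064     ]] [[ 0.50031804 -0.21801874  0.064     ]]
(600, 800, 3) (600, 800, 3)
(592, 800, 3) (600, 800, 3)
[ 0.27485729 -0.06534488  1.1655955 ]
[-0.0207876   0.62400178  0.75087672]
```

View pics/tl.png

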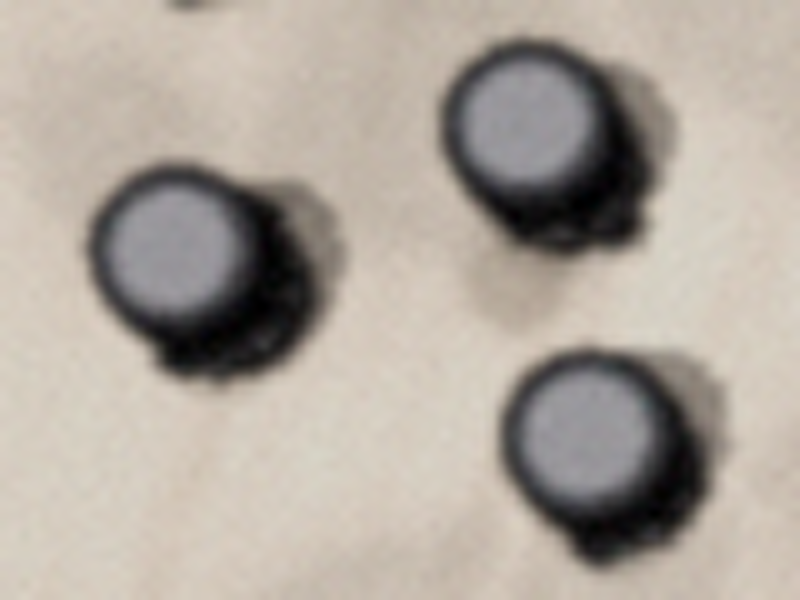

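View pics/sl.png

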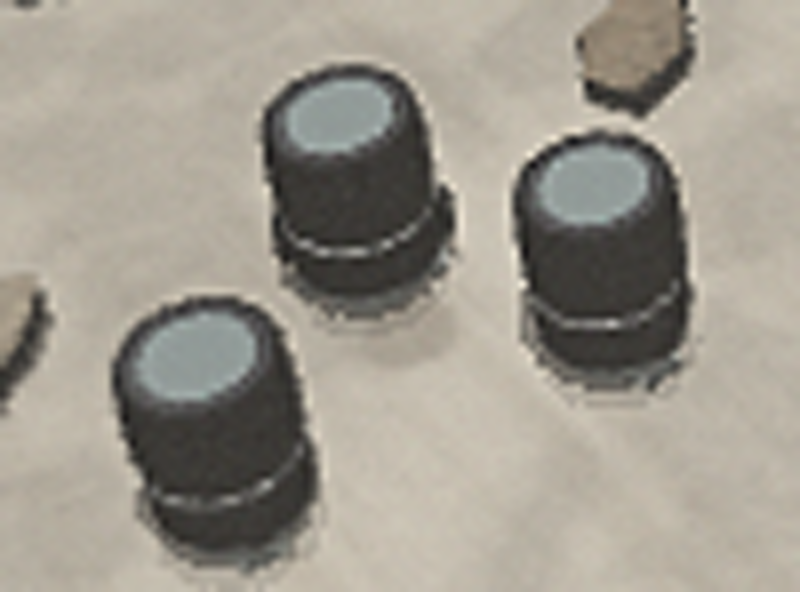

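View pics/tc.png

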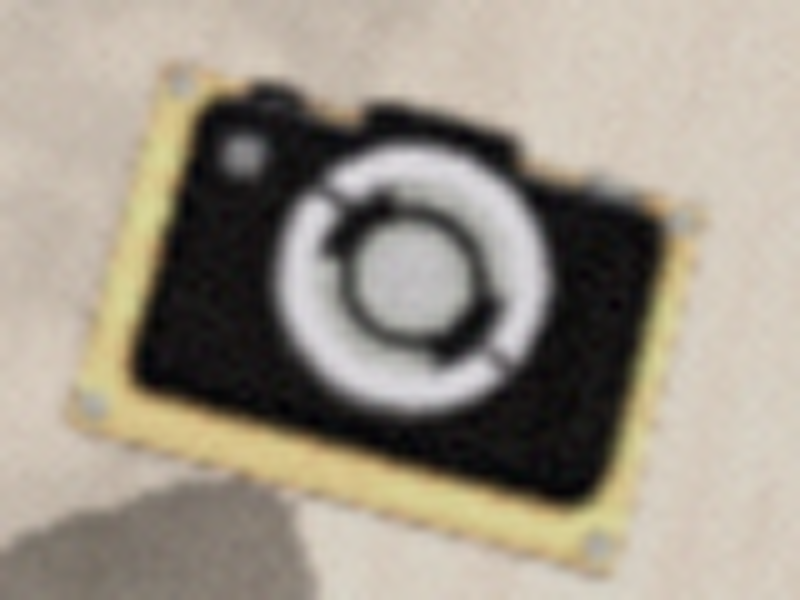

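View pics/sc.png

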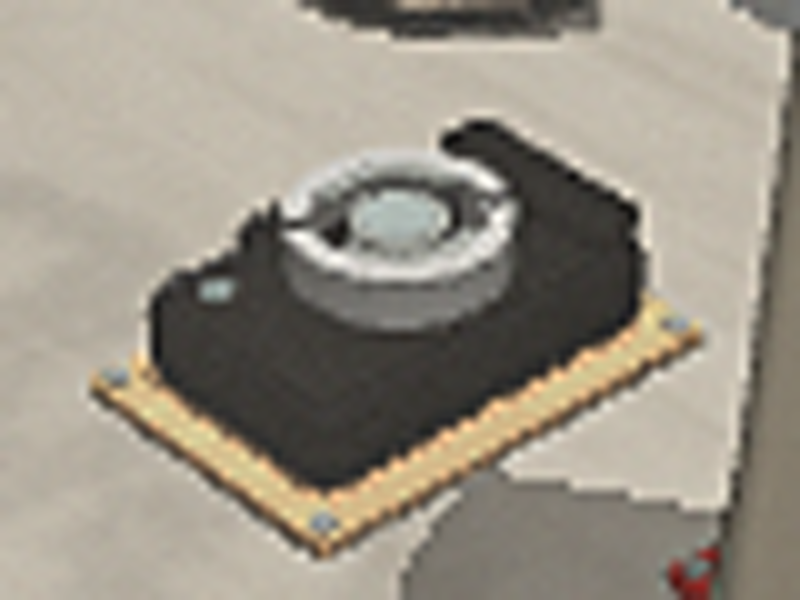

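The chosen lens is the leftmost one: top crop (175,250), i.e. image (143,171), side (153,263), at y≈0.265. The camera's ticks show at top-crop (325,185) and (505,365), and its hump is at the upper side. Next I measure precisely.

```bash
cat > m.py <<'E'
from h import *
def tri(ca,ua,cb,ub):
    def P(c): return np.c_[cv2.Rodrigues(c["rvec"])[0],c["tvec"].reshape(3)]
    X=cv2.triangulatePoints(P(ca),P(cb),undist(ca,ua).T,undist(cb,ub).T); return (X[:3]/X[3]).T
def blob(c,mask,u,v):
    n,l,st,ce=cv2.connectedComponentsWithStats(mask.astype(np.uint8))
    k=l[v,u]; return ce[k],st[k]
E
python3 - <<'E'
from m import *
t=cam("top");s=cam("side")
C={}
for n,c,(u,v) in(("t",t,(141,169)),("s",s,(153,255))):
    f=c["frame"].astype(int); print(n,f[v,u])
    g=f.mean(2); m=np.zeros(g.shape,bool); m[v-12:v+13,u-12:u+13]=(g>85)[v-12:v+13,u-12:u+13]
    C[n]=blob(c,m,u,v); print(C[n])
print(tri(t,C["t"][0],s,C["s"][0]))
print(plane(t,C["t"][0],.072),plane(s,C["s"][0],.072))
# mount: ring + plate in both views
for n,c,(u,v) in(("t",t,(310,181)),("s",s,(271,166))):
    f=c["frame"].astype(int); print(n,f[v,u]); 
# board corners (top crop pixel /10 + offset (269,153))
o=np.array([269,153])-0.45
tk=plane(t,np.array([(325,187),(503,362)])/10+o,.0645); print("ticks",tk,tk.mean(0),np.degrees(np.arctan2(*(tk[0]-tk[1])[1::-1])))
b=np.array([(165,65),(707,207),(615,575),(70,425)])/10+o
bw=plane(t,b,.008);print(bw,bw.mean(0))
e=bw-np.roll(bw,-1,0);print(np.linalg.norm(e,axis=1),np.degrees(np.arctan2(e[:,1],e[:,0])))
so=np.array([231,144])-.45
tk=plane(s,np.array([(300,222),(492,198)])/10+so,.0645);print("side ticks",tk,tk.mean(0))
q=get_state(); Rm=R.from_quat(q["orientation"],scalar_first=True).as_matrix();print(Rm)
for n,c,(u,v) in(("t",t,(145,173)),("s",s,(155,263))):
    crop(c,u,v,20,15,20,n+"L.png")
E
```

```text
t [154 150 152]
(array([140.82089552, 168.3880597 ]), array([135, 162,  13,  13, 134], dtype=int32))
s [151 155 144]
(array([151.63350785, 251.70680628]), array([141, 243,  25,  25, 382], dtype=int32))
[[0.53981937 0.26295945 0.08257071]]
[[0.54192758 0.26583145 0.072     ]] [[0.54928203 0.25741099 0.072     ]]
t [190 191 194]
s [184 189 177]
ticks [[ 0.53400278 -0.1981183   0.0645    ]
 [ 0.48205085 -0.24832672  0.0645    ]] [ 0.50802682 -0.22322251  0.0645    ] 44.02226376624894
[[ 0.58591823 -0.15659021  0.008     ]
 [ 0.54074195 -0.32168     0.008     ]
 [ 0.42744137 -0.28937145  0.008     ]
 [ 0.47365101 -0.12603639  0.008     ]] [ 0.50693814 -0.22341951  0.008     ]
[0.17115939 0.11781708 0.16974591 0.1163506 ] [  74.69586062  -15.91591885 -105.79690982  164.77553061]
side ticks [[ 0.52937041 -0.20090811  0.0645    ]
 [ 0.48369372 -0.24511148  0.0645    ]] [ 0.50653206 -0.2230098   0.0645    ]
[[-1.91387245e-04  3.95657192e-01 -9.18398252e-01]
 [ 5.88019547e-04 -9.18398066e-01 -3.95657235e-01]
 [-9.99999809e-01 -6.15759872e-04 -5.68844878e-05]]
```

View pics/tL.png

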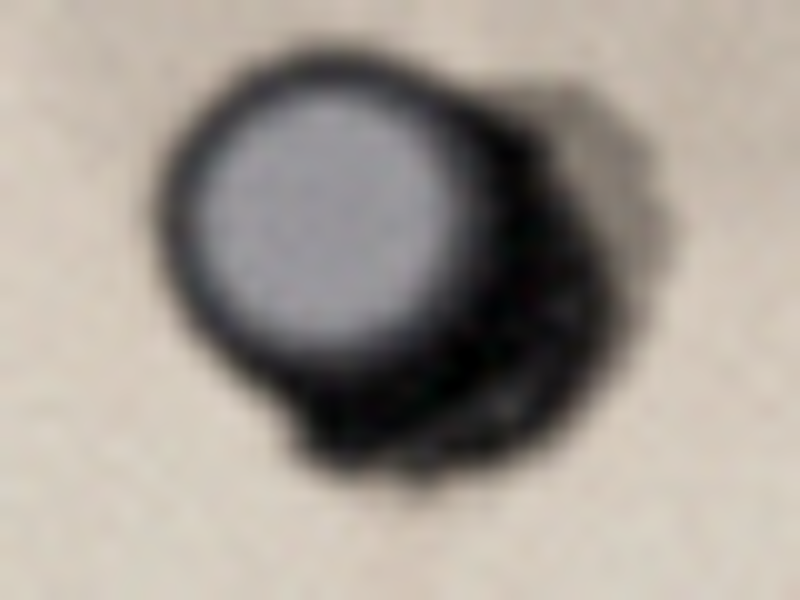

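View pics/sL.png

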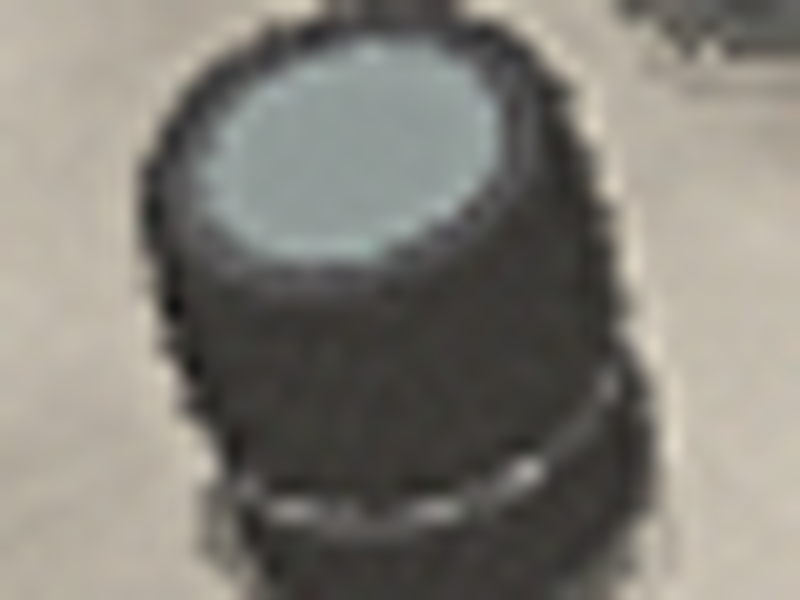

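```bash
python3 - <<'E'
from m import *
t=cam("top");s=cam("side")
f=s["frame"].astype(int);g=f.mean(2)
m=np.zeros(g.shape,bool); m[242:264,140:165]=((g>110)&(f[:,:,0]>f[:,:,2]+2))[242:264,140:165]
c,st=blob(s,m,153,255);print(c,st)
print(tri(t,[140.82,168.39],s,c),plane(s,c,.072))
L=np.array([.5424,.2650])
def rel(c,uv,z):
    p=plane(c,uv,z)[:,:2]-L; print([(round(1e3*np.hypot(*x)),round(np.degrees(np.arctan2(x[1],x[0])))) for x in p])
o=np.array([125,158])-.475; O=np.array([135,248])-.475
for z in(.014,.022,.03):
    rel(t,np.array([(295,455),(310,470),(290,430),(550,120),(605,290)])/20+o,z)
    rel(s,np.array([(655,430),(625,345),(210,500),(210,545)])/20+O,z)
q=get_state()
# dark mask, saturation around
crop(s,155,268,24,18,16,"sL2.png")
big=cv2.imread("pics/sL2.png"); cv2.imwrite("pics/sL2.png",np.clip(big.astype(float)*2.2,0,255).astype(np.uint8))
crop(t,146,174,20,15,20,"tL2.png")
big=cv2.imread("pics/tL2.png"); cv2.imwrite("pics/tL2.png",np.clip(big.astype(float)*2.5,0,255).astype(np.uint8))
E
```

```text
[152.     255.1875] [145 250  15  11 128]
[[0.54113106 0.26528168 0.07204599]] [[0.54020542 0.26499417 0.072     ]]
[(32, 138), (32, 144), (29, 131), (33, -28), (25, -85)]
[(28, -139), (28, -107), (27, 48), (28, 63)]
[(31, 143), (32, 149), (29, 137), (32, -33), (27, -89)]
[(31, -152), (26, -123), (26, 63), (29, 77)]
[(31, 148), (32, 154), (29, 143), (31, -38), (29, -93)]
[(35, -163), (27, -138), (28, 79), (32, 89)]
```

View pics/sL2.png

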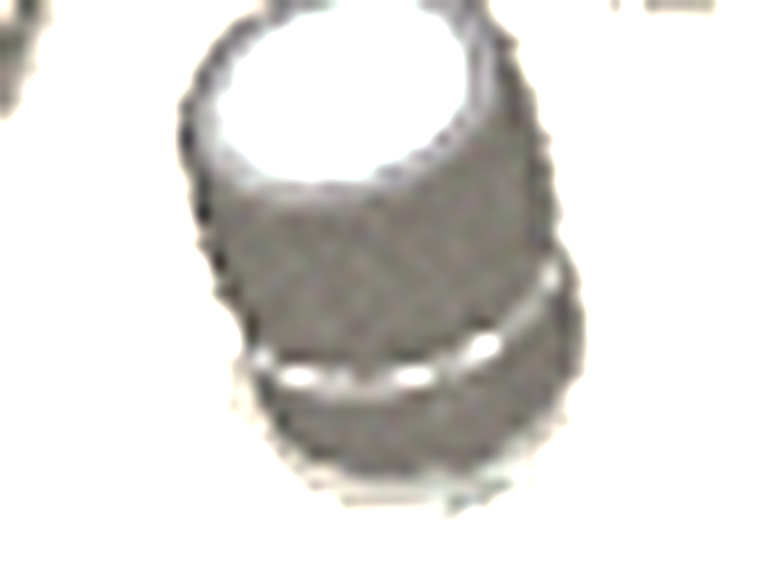

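View pics/tL2.png

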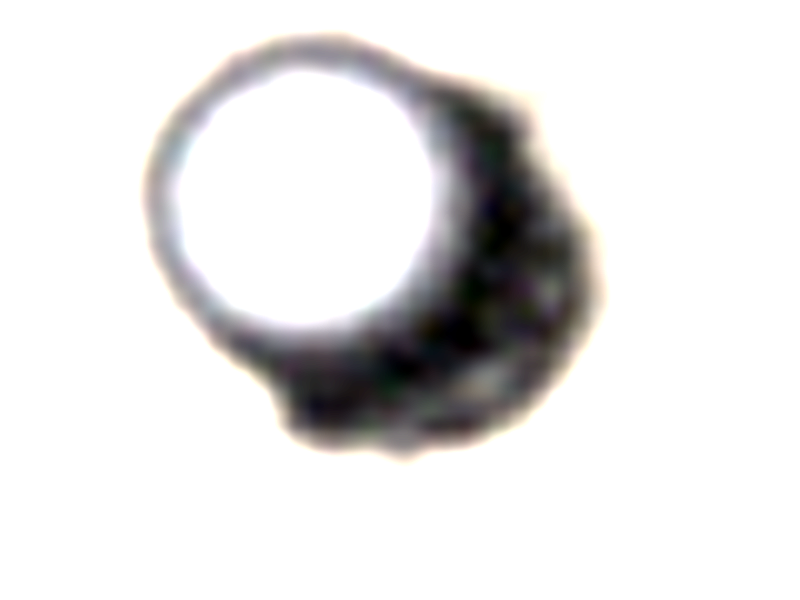

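```bash
python3 - <<'E'
from m import *
t=cam("top");s=cam("side")
L=np.array([.5415,.2653])
ims=[]
for c,u,v in((t,146,174),(s,155,264)):
    k=24;w,h=20,24
    im=cv2.resize(c["frame"][v-h:v+h,u-w:u+w],None,fx=10,fy=10,interpolation=cv2.INTER_CUBIC)
    im=np.clip(im*1.6,0,255).astype(np.uint8)
    P=lambda X:((proj(c,X)-[u-w,v-h]+.5)*10).astype(int)
    a=np.radians(np.arange(0,360,4))
    for z,r,col in((.072,.026,(0,255,0)),(.03,.026,(0,255,255)),(.014,.026,(255,128,0)),(.0,.020,(255,0,255))):
        cv2.polylines(im,[P(np.c_[L[0]+r*np.cos(a),L[1]+r*np.sin(a),0*a+z])],True,col,1)
    for yd in range(0,360,30):
        y=np.radians(yd); p=P([[L[0]+.03*np.cos(y),L[1]+.03*np.sin(y),.022]])[0]
        cv2.putText(im,str(yd),tuple(p),0,.4,(0,0,255),1); cv2.circle(im,tuple(p),2,(0,0,255),-1)
    ims.append(im)
cv2.imwrite("pics/ov.png",np.hstack(ims))
E
```

```text
(no output)
```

View pics/ov.png

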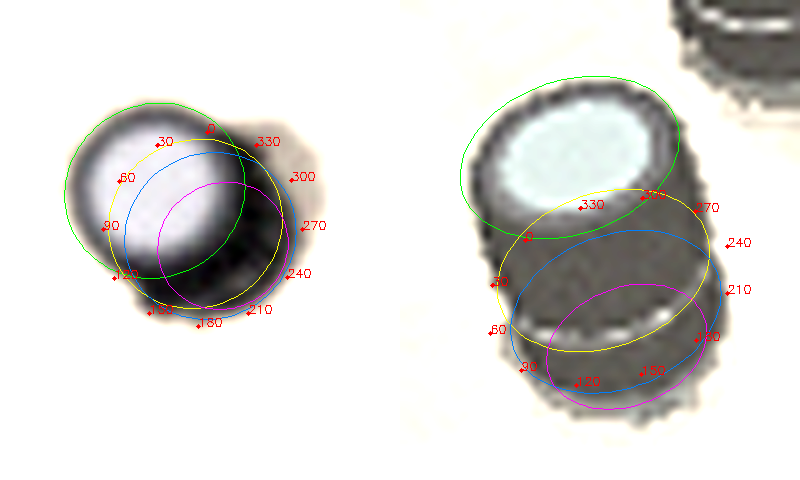

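```bash
cat >> m.py <<'E'
def Rt(phi):
    c,s=np.cos(np.radians(phi)),np.sin(np.radians(phi)); return np.array([[0,c,s],[0,s,-c],[-1,0,0]])
def rel(*targets,base=None):
    q=get_state()
    if base is None: p0=q["tcp_pos"]; R0=R.from_quat(q["orientation"],scalar_first=True).as_matrix()
    else: p0=np.array(base[:3]); R0=Rt(base[3])
    print("tcp",p0.round(4),"phi",np.degrees(np.arctan2(R0[1,1],R0[0,1])).round(2),"q",np.degrees(q["joint_pos"]).round(1),"F",q["wrist_force"].round(2),"gap",q["finger_gap"].round(4),"t",q["clock"])
    for x,y,z,f in targets:
        d=R0.T@(np.array([x,y,z])-p0); rv=R.from_matrix(R0.T@Rt(f)).as_rotvec(degrees=True)
        print((1e3*d).round(1),rv.round(2))
E
python3 - <<'E'
from m import *
rel((.43,-.30,.23,-36),(.47,-.03,.23,-8),(.52,.2,.19,20),(.5415,.2653,.15,20),base=(.228,-.528,.231,-66.7))
E
```

```text
Traceback (most recent call last):
  File "m.py", line 14, in rel
    print("tcp",p0.round(4),"phi",np.degrees(np.arctan2(R0[1,1],R0[0,1])).round(2),"q",np.degrees(q["joint_pos"]).round(1),"F",q["wrist_force"].round(2),"gap",q["finger_gap"].round(4),"t",q["clock"])
                                                                                                                                                               ^^^^^^^^^^^^^^^^^^^^^
AttributeError: 'float' object has no attribute 'round'
```

```bash
sed -i 's/q\["finger_gap"\].round(4)/round(q["finger_gap"],4)/' m.py
python3 - <<'E'
from m import *
rel((.43,-.30,.23,-36),(.47,-.03,.23,-8),(.52,.2,.19,20),(.5415,.2653,.15,20),base=(.228,-.528,.231,-66.7))
E
```

```text
tcp [ 0.228 -0.528  0.231] phi -66.7 q [-74.7  17.9   2.6  74.7   0.   82. ] F [ 0.18  0.47 -0.76] gap 0.0857 t 0.5
[   1.  -129.5 -275.7] [-30.7   0.    0. ]
[   1.  -361.7 -419.2] [-58.7   0.    0. ]
[  41.  -553.1 -556.1] [-86.7   0.    0. ]
[  81.  -604.6 -601.7] [-86.7   0.    0. ]
```

Call:
send_rows --pt "0 -26 -55 -6 0 0" --pt "0 -52 -110 -12 0 0" --pt "0 -78 -165 -18 0 0" --pt "1 -104 -221 -25 0 0" --pt "1 -130 -276 -31 0 0" --pt "1 -180 -307 -38 0 0" --pt "1 -230 -338 -45 0 0" --pt "1 -281 -369 -52 0 0" --pt "1 -330 -400 -58 0 0" --pt "1 -362 -419 -64 0 0" --claw 80 --newtons 40

```text
clock: 1.75
tcp_pos: [0.4691, -0.0274, 0.2306]
orientation: [0.49, 0.51, 0.489, -0.51]
wrist_force: [0.4, -0.5, -0.2]
finger_gap: 0.0801
```

```bash
python3 - <<'E'
from m import *
rel((.5415,.2653,.15,20),(.5415,.2653,.1,20),(.5415,.2653,.034,20))
rel((.5415,.2653,.15,20),(.5415,.2653,.1,20),(.5415,.2653,.034,20),base=(.47,-.03,.23,-2.7))
E
```

```text
tcp [ 0.4691 -0.0274  0.2306] phi -2.38 q [-13.2   6.3 -12.2  71.4   0.   79.2] F [ 0.44 -0.54 -0.2 ] gap 0.0801 t 1.75
[  80.7   60.1 -295.5] [-2.238e+01  1.000e-02 -4.000e-02]
[ 130.7   60.1 -295.5] [-2.238e+01  1.000e-02 -4.000e-02]
[ 196.7   60.  -295.5] [-2.238e+01  1.000e-02 -4.000e-02]
tcp [ 0.47 -0.03  0.23] phi -2.7 q [-13.2   6.3 -12.2  71.4   0.   79.2] F [ 0.44 -0.54 -0.2 ] gap 0.0801 t 1.75
[  80.    57.5 -298.3] [-22.7   0.    0. ]
[ 130.    57.5 -298.3] [-22.7   0.    0. ]
[ 196.    57.5 -298.3] [-22.7   0.    0. ]
```

Call:
send_rows --pt "10 12 -60 -5 0 0" --pt "24 24 -120 -10 0 0" --pt "40 36 -180 -15 0 0" --pt "60 48 -240 -20 0 0" --pt "80 57.5 -298 -22.7 0 0" --pt "80 57.5 -298 -22.7 0 0" --pt "100 57.5 -298 -22.7 0 0" --pt "100 57.5 -298 -22.7 0 0" --pt "100 57.5 -298 -22.7 0 0" --pt "100 57.5 -298 -22.7 0 0"

```text
clock: 3.0
tcp_pos: [0.5412, 0.2647, 0.1315]
orientation: [0.579, 0.406, 0.579, -0.405]
wrist_force: [0.5, 0.2, -0.3]
finger_gap: 0.0801
```

```bash
python3 - <<'E'
from m import *
t=cam("top");s=cam("side")
rel((.5415,.2653,.034,20))
ims=[]
for c,u,v in((t,140,170),(s,155,250)):
    w,h=40,50
    ims.append(cv2.resize(c["frame"][v-h:v+h,u-w:u+w],None,fx=5,fy=5,interpolation=cv2.INTER_CUBIC))
cv2.imwrite("pics/pre.png",np.hstack(ims))
E
```

```text
tcp [0.5411 0.2648 0.1312] phi 19.97 q [18.5 23.5 -3.6 62.8 -0.  88.5] F [ 0.01  0.14 -0.48] gap 0.0801 t 3.1
[97.2  0.4 -0.3] [-0.03  0.01 -0.08]
```

View pics/pre.png

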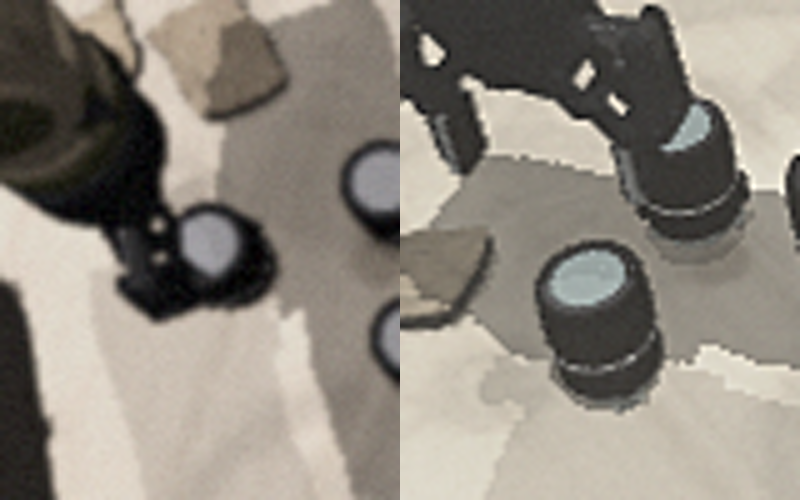

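Call:
send_rows --pt "15 0 0 0 0 0" --pt "35 0 0 0 0 0" --pt "50 0 0 0 0 0" --pt "65 0 0 0 0 0" --pt "78 0 0 0 0 0" --pt "88 0 0 0 0 0" --pt "94 0 0 0 0 0" --pt "97 0 0 0 0 0" --pt "97 0 0 0 0 0" --pt "97 0 0 0 0 0"

```text
clock: 4.35
tcp_pos: [0.5409, 0.2652, 0.0337]
orientation: [0.579, 0.406, 0.579, -0.405]
wrist_force: [-0.2, -0.2, -0.3]
finger_gap: 0.0799
```

Call:
send_rows --pt "0 0 0 0 0 0" --pt "0 0 0 0 0 0" --pt "0 0 0 0 0 0" --pt "0 0 0 0 0 0" --pt "0 0 0 0 0 0" --pt "0 0 0 0 0 0" --pt "0 0 0 0 0 0" --pt "-1 0 0 0 0 0" --pt "-10 0 0 0 0 0" --pt "-20 0 0 0 0 0" --claw 45 --newtons 50

```text
clock: 5.6
tcp_pos: [0.5399, 0.2649, 0.0532]
orientation: [0.579, 0.405, 0.58, -0.406]
wrist_force: [0.4, -0.0, -2.3]
finger_gap: 0.0507
```

```bash
python3 - <<'E'
from m import *
rel((.36,.40,.40,20),(.4,.38,.35,20))
E
```

```text
tcp [0.5399 0.2649 0.0532] phi 20.01 q [18.5 27.  -9.8 53.2 -0.  88.5] F [ 0.44 -0.03 -2.29] gap 0.0507 t 5.6
[-346.6 -123.4 -188.5] [0.01 0.   0.1 ]
[-296.7  -92.5 -156. ] [0.01 0.   0.1 ]
```

Call:
send_rows --pt "-35 0 0 0 0 0" --pt "-70 -10 -10 0 0 0" --pt "-110 -20 -30 0 0 0" --pt "-150 -30 -55 0 0 0" --pt "-190 -45 -80 0 0 0" --pt "-225 -60 -110 0 0 0" --pt "-260 -75 -135 0 0 0" --pt "-297 -92 -156 0 0 0" --pt "-297 -92 -156 0 0 0" --pt "-297 -92 -156 0 0 0"

```text
clock: 6.85
tcp_pos: [0.4008, 0.38, 0.3497]
orientation: [0.579, 0.405, 0.579, -0.406]
wrist_force: [-0.1, 0.3, -2.5]
finger_gap: 0.0512
```

```bash
python3 - <<'E'
from m import *
s=cam("side")
q=get_state();rel((.4,.38,.35,20))
p=proj(s,[q["tcp_pos"]-[0,0,.0]])[0].astype(int);print(p)
crop(s,p[0],p[1],50,37,8,"insp.png")
im=cv2.imread("pics/insp.png");cv2.imwrite("pics/insp.png",np.clip(im*1.8,0,255).astype(np.uint8))
E
```

```text
tcp [0.4008 0.3796 0.3489] phi 19.98 q [ 35.1  15.4  15.5  90.2  -0.  105.1] F [ 0.43 -0.08 -2.45] gap 0.0509 t 6.9
[-1.1 -0.6 -0.7] [-0.02  0.05  0.1 ]
[126 219]
```

View pics/insp.png

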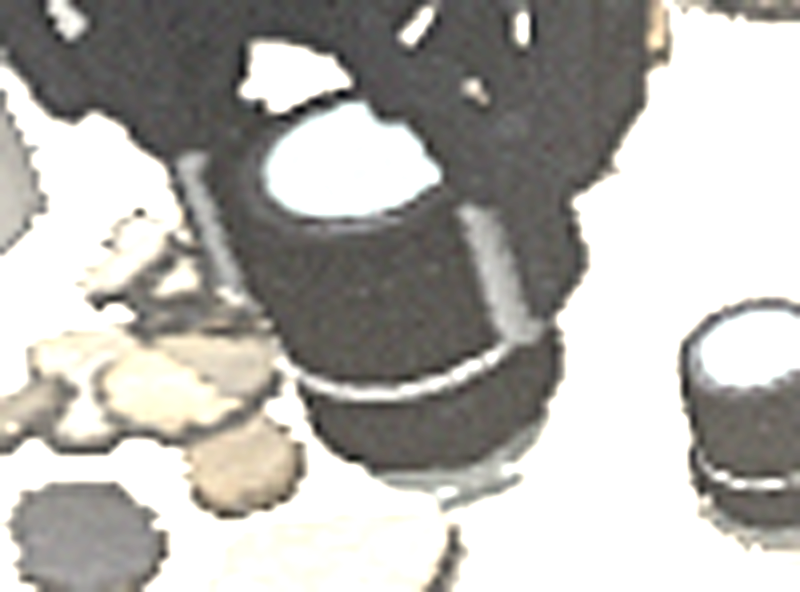

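```bash
python3 - <<'E'
from m import *
s=cam("side");q=get_state();T=q["tcp_pos"]
o=np.array([126-50,219-37])-.44
for z in(.3155,.3205):
  p=plane(s,np.array([(440,500),(445,490),(480,490),(520,478)])/8+o,z)[:,:2]-T[:2]
  print((p*1e3).round(1).tolist(),np.degrees(np.arctan2(p[:,1],p[:,0])).round(1))
a=s["frame"][182:256,76:176]
im=cv2.resize(a,None,fx=8,fy=8,interpolation=cv2.INTER_NEAREST)[300:,250:650]
cv2.imwrite("pics/insp2.png",cv2.resize(im,None,fx=2,fy=2,interpolation=cv2.INTER_NEAREST))
E
```

```text
[[-15.1, 15.9], [-13.8, 13.5], [-19.8, 9.7], [-24.2, 3.0]] [133.5 135.8 154.  172.9]
[[-19.8, 18.5], [-18.5, 16.1], [-24.5, 12.4], [-28.8, 5.8]] [136.8 138.9 153.1 168.6]
```

View pics/insp2.png

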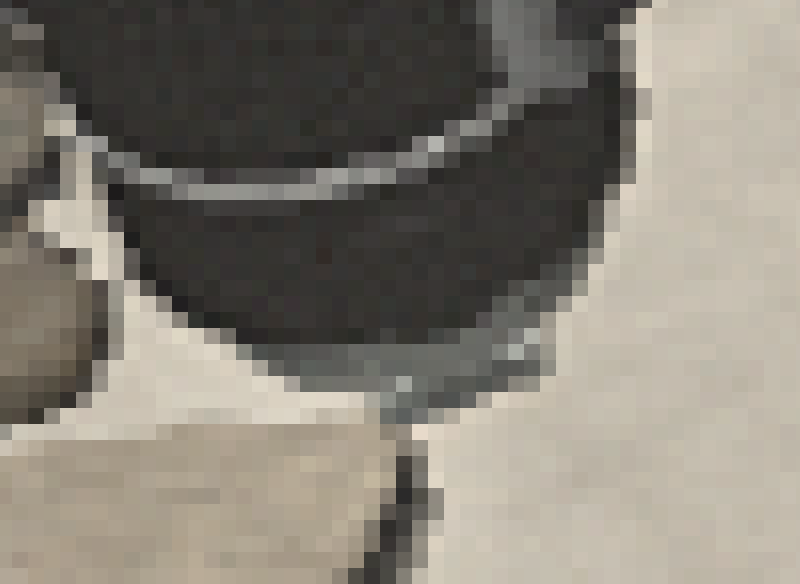

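```bash
python3 - <<'E'
from m import *
rel((.52,.13,.28,45),(.507,-.2232,.16,95.5),(.507,-.2232,.12,95.5),base=(.4008,.380,.350,20))
E
```

```text
tcp [0.4008 0.38   0.35  ] phi 20.0 q [ 35.1  15.4  15.5  90.3  -0.  105.2] F [ 0.24  0.29 -1.76] gap 0.0505 t 6.95
[ 70.   26.5 275.7] [-25.   0.   0.]
[ 190.  -106.5  603.1] [-75.5   0.    0. ]
[ 230.  -106.5  603.1] [-75.5   0.    0. ]
```

Call:
send_rows --pt "14 5 50 -5 0 0" --pt "28 11 105 -10 0 0" --pt "42 16 160 -15 0 0" --pt "56 21 218 -20 0 0" --pt "70 26 276 -25 0 0" --pt "80 5 330 -33 0 0" --pt "95 -17 384 -41 0 0" --pt "115 -40 440 -50 0 0" --pt "130 -62 494 -59 0 0" --pt "140 -85 549 -67 0 0"

```text
clock: 8.2
tcp_pos: [0.507, -0.167, 0.2079]
orientation: [0.706, 0.018, 0.708, -0.017]
wrist_force: [0.6, -0.2, -1.9]
finger_gap: 0.0506
```

Call:
send_rows --pt "8 -14 46 -8 0 0" --pt "18 -14 46 -8 0 0" --pt "35 -14 46 -8 0 0" --pt "50 -14 46 -8 0 0" --pt "60 -14 46 -8 0 0" --pt "70 -14 46 -8 0 0" --pt "70 -14 46 -8 0 0" --pt "70 -14 46 -8 0 0" --pt "70 -14 46 -8 0 0" --pt "70 -14 46 -8 0 0"

```text
clock: 9.45
tcp_pos: [0.5541, -0.1812, 0.1408]
orientation: [0.707, -0.031, 0.706, 0.031]
wrist_force: [0.2, -0.7, -2.3]
finger_gap: 0.0511
```

```bash
python3 - <<'E'
from m import *
t=cam("top");s=cam("side")
rel((.507,-.2232,.115,95.5))
for n,c,(u,v) in(("t",t,(310,181)),("s",s,(271,160))):
    crop(c,u,v,40,30,10,n+"h.png")
    im=cv2.imread(f"pics/{n}h.png");cv2.imwrite(f"pics/{n}h.png",np.clip(im*1.6,0,255).astype(np.uint8))
E
```

```text
tcp [ 0.554  -0.1812  0.1406] phi 95.01 q [-26.   21.1  -5.8  63.1  -0.  -31. ] F [ 0.59  0.92 -1.29] gap 0.0506 t 9.55
[ 25.6 -37.7 -50.5] [-0.49  0.03  0.02]
```

View pics/th.png

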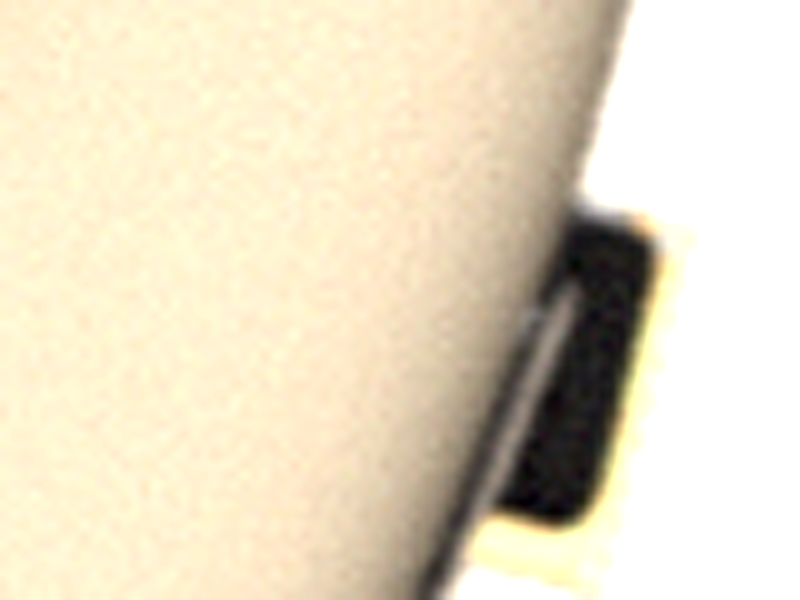

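View pics/sh.png

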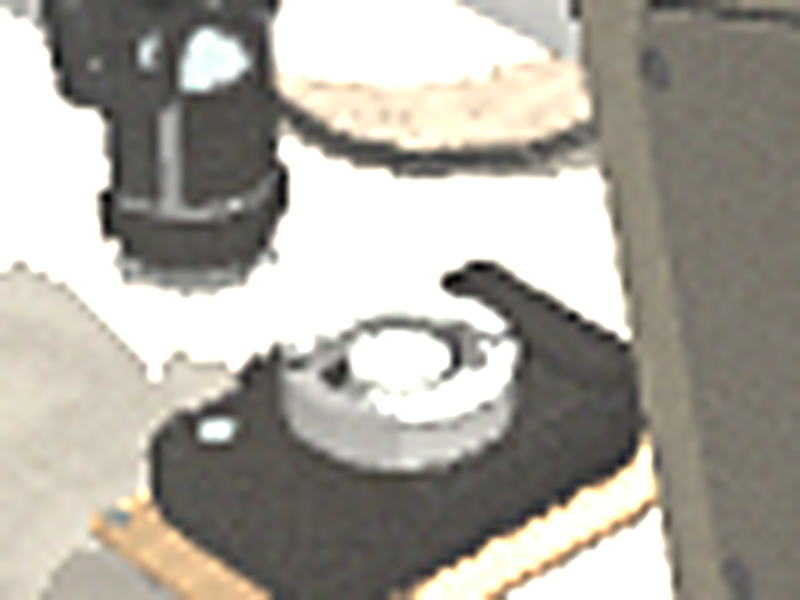

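Call:
send_rows --pt "0 -10 -12 0 0 0" --pt "0 -20 -26 0 0 0" --pt "0 -30 -40 0 0 0" --pt "0 -37.7 -50.5 -0.5 0 0" --pt "10 -37.7 -50.5 -0.5 0 0" --pt "20 -37.7 -50.5 -0.5 0 0" --pt "26 -37.7 -50.5 -0.5 0 0" --pt "26 -37.7 -50.5 -0.5 0 0" --pt "26 -37.7 -50.5 -0.5 0 0" --pt "26 -37.7 -50.5 -0.5 0 0"

```text
clock: 10.8
tcp_pos: [0.5072, -0.2231, 0.1146]
orientation: [0.706, -0.034, 0.706, 0.034]
wrist_force: [0.4, -0.9, -2.3]
finger_gap: 0.0511
```

```bash
python3 - <<'E'
from m import *
t=cam("top");s=cam("side")
rel((.507,-.2232,.0947,95.5))
for n,c,(u,v) in(("s",s,(271,160)),):
    crop(c,u,v,40,30,10,n+"h2.png")
    im=cv2.imread(f"pics/{n}h2.png");cv2.imwrite(f"pics/{n}h2.png",np.clip(im*1.6,0,255).astype(np.uint8))
E
```

```text
tcp [ 0.5071 -0.2231  0.1146] phi 95.52 q [-32.1  19.2 -12.5  58.3  -0.  -37.6] F [-0.35  0.51 -2.65] gap 0.0509 t 10.9
[19.9 -0.  -0.1] [0.02 0.03 0.03]
```

View pics/sh2.png

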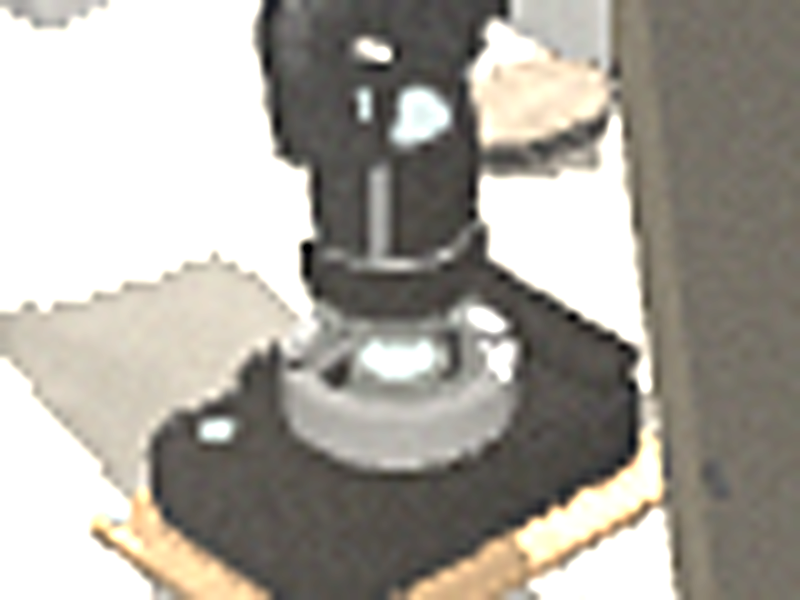

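```bash
python3 - <<'E'
from m import *
s=cam("side")
x,y=.5071,-.2231; b=.1146-.0337
o=np.array([231,130])-.45
for lab,X in(("ring",(x,y,.06)),("bar50",(x,y,b+.045)),("ridge",(x,y,b+.022))): print(lab,(proj(s,[X])[0]-o)*10)
# measured extents per row, from grey profile
f=s["frame"].astype(float).mean(2)
def sub(row,lo,hi,thr,sign):
    r=f[row]; 
    for u in range(lo,hi,sign):
        a,b2=r[u],r[u+sign]
        if (a-thr)*(b2-thr)<=0 and a!=b2: return u+sign*(a-thr)/(a-b2)
for row in range(146,162): 
    l=sub(row,255,275,90,1); r=sub(row,285,270,90,-1); print(row,(row-130)*10+4,None if l is None or r is None else ((np.array([l,r])-o[0])*10).round(0),None if l is None or r is None else round(((l+r)/2-o[0])*10,1))
print([(round(((sub(row,252,262,75,1))-o[0])*10),round(((sub(row,290,278,75,-1))-o[0])*10)) for row in (168,169,170,171)] if 0 else f[170,254:290].round())
E
```

```text
ring [394.97699819 360.76827897]
bar50 [395.03394069 187.25078641]
ridge [395.01257848 249.21575548]
146 164 None None
147 174 [311. 480.] 395.2
148 184 [311. 477.] 394.0
149 194 [310. 477.] 393.9
150 204 [312. 477.] 394.6
151 214 [312. 478.] 394.6
152 224 [314. 479.] 396.4
153 234 [318. 487.] 402.4
154 244 [301. 486.] 393.5
155 254 [301. 486.] 393.5
156 264 [301. 497.] 399.0
157 274 [301. 512.] 406.4
158 284 [308. 527.] 417.2
159 294 None None
160 304 [323. 483.] 403.0
161 314 [339. 500.] 419.4
[ 53.  56.  55.  55.  50.  82. 104. 103. 111. 118. 127. 128. 129. 119.
 121. 122. 110. 113. 112. 119. 129. 125. 122. 121. 112. 100.  99. 101.
  72.  43.  54.  55.  54.  56.  57.  44.]
```

```bash
python3 - <<'E'
from m import *
t=cam("top");s=cam("side")
ft=cv2.imread("pics/top0.png");fs=cv2.imread("pics/side0.png")
def sel(f,x0,y0,x1,y1,thr,K=8):
    a=cv2.resize(f[y0:y1,x0:x1],None,fx=K,fy=K,interpolation=cv2.INTER_CUBIC).astype(int)
    m=((a.mean(2)>thr)&(a[:,:,2]-a[:,:,0]<25)).astype(np.uint8)
    cs=cv2.findContours(m,cv2.RETR_EXTERNAL,cv2.CHAIN_APPROX_NONE)[0]
    c=max(cs,key=cv2.contourArea); h=cv2.convexHull(c); e=cv2.fitEllipse(h)
    ce=(np.array(e[0])+.5)/K-.5+[x0,y0]; return ce,np.array(e[1])/K,e[2]
for thr in(90,110,130):
    ce,ax,an=sel(ft,290,160,330,202,thr); print("top ring",ce,ax,an,plane(t,ce,.064),plane(t,ce,.060))
# side: plate (bright disc) in both
def disc(f,x0,y0,x1,y1,thr,K=8):
    a=cv2.resize(f[y0:y1,x0:x1],None,fx=K,fy=K,interpolation=cv2.INTER_CUBIC).astype(int)
    m=(a.mean(2)>thr).astype(np.uint8); k=cv2.connectedComponentsWithStats(m)
    l=k[1][m.shape[0]//2,m.shape[1]//2]; return (k[3][l]+.5)/K-.5+[x0,y0],k[2][l]/K
for thr in(150,165,175):
    for n,c,f,b in(("t",t,ft,(303,173,318,188)),("s",s,fs,(264,160,278,171))):
        ce,st=disc(f,*b,thr); print("plate",n,ce,st,plane(c,ce,.062))
# side ring wall centres by row
g=fs.mean(2)
for row in range(165,174):
    r=g[row,250:292]; on=np.where(r>80)[0]
    def cr(i,j): return i+(r[i]-80)/(r[i]-r[j])*(j-i)
    print(row,250+cr(on[0],on[0]-1),250+cr(on[-1],on[-1]+1),250+(cr(on[0],on[0]-1)+cr(on[-1],on[-1]+1))/2)
E
```

```text
top ring [309.77659988 180.35975838] [27.0211544  27.60795021] 103.11637115478516 [[ 0.50696606 -0.22285967  0.064     ]] [[ 0.50780886 -0.22343162  0.06      ]]
top ring [309.78197289 180.33414268] [26.56109047 27.14237404] 105.81642150878906 [[ 0.50704187 -0.22287733  0.064     ]] [[ 0.50788496 -0.22344935  0.06      ]]
top ring [307.67245865 182.34199715] [20.03308487 25.30655479] 132.9204864501953 [[ 0.50111732 -0.21660025  0.064     ]] [[ 0.5019389  -0.21714947  0.06      ]]
plate t [309.77304747 180.38982129] [  2.125   2.75   10.375  10.    661.   ] [[ 0.5072983  -0.22313288  0.062     ]]
plate s [270.76895255 167.04007523] [  0.      3.125  14.      7.875 540.   ] [[ 0.49937959 -0.21510364  0.062     ]]
plate t [309.74506997 180.40943066] [  2.375   3.125   9.875   9.375 589.5  ] [[ 0.50724034 -0.22304997  0.062     ]]
plate s [270.43940324 165.14114686] [  2.375   3.25    9.375   4.625 254.5  ] [[ 0.50595004 -0.22365442  0.062     ]]
plate t [309.65702038 180.3591805 ] [  2.625   3.375   9.25    8.875 512.125] [[ 0.50739007 -0.22279812  0.062     ]]
plate s [270.40628892 164.99641968] [  2.375   3.375   9.375   4.125 200.75 ] [[ 0.50647662 -0.22429736  0.062     ]]
165 249.20810810810812 282.5369649805447 265.8725365443264
166 249.19241192411923 282.16806722689074 265.68023957550497
167 249.2 281.87083333333334 265.53541666666666
168 249.24875621890547 281.7738095238095 265.5112828713575
169 249.2035175879397 281.641975308642 265.4227464482908
170 249.18407960199005 281.77064220183485 265.47736090191245
171 259.3132530120482 281.6193548387097 270.46630392537895
172 250.36199095022624 281.2689075630252 265.8154492566257
173 250.26050420168067 280.57068062827227 265.41559241497646
```

Call:
send_rows --pt "0 -0.5 -0.8 0 0 0" --pt "3 -0.5 -0.8 0 0 0" --pt "6 -0.5 -0.8 0 0 0" --pt "9 -0.5 -0.8 0 0 0" --pt "12 -0.5 -0.8 0 0 0" --pt "14 -0.5 -0.8 0 0 0" --pt "16 -0.5 -0.8 0 0 0" --pt "17.5 -0.5 -0.8 0 0 0" --pt "19 -0.5 -0.8 0 0 0" --pt "19 -0.5 -0.8 0 0 0"

```text
clock: 12.3
tcp_pos: [0.5062, -0.2237, 0.0955]
orientation: [0.706, -0.034, 0.706, 0.034]
wrist_force: [-0.6, 1.3, -0.9]
finger_gap: 0.0506
```

```bash
python3 - <<'E'
from m import *
rel((.5064,-.2237,.088,95.5))
print(get_state()["ft_torque"])
s=cam("side");crop(s,271,160,40,30,10,"d1.png")
im=cv2.imread(f"pics/d1.png");cv2.imwrite(f"pics/d1.png",np.clip(im*1.6,0,255).astype(np.uint8))
E
```

```text
tcp [ 0.5062 -0.2237  0.0955] phi 95.51 q [-32.2  20.  -14.2  55.8  -0.  -37.7] F [-0.56  1.25 -0.89] gap 0.0506 t 12.3
[ 7.5 -0.   0.2] [0.01 0.01 0.01]
[ 0.09783671  0.18064473 -0.0066206 ]
```

View pics/d1.png

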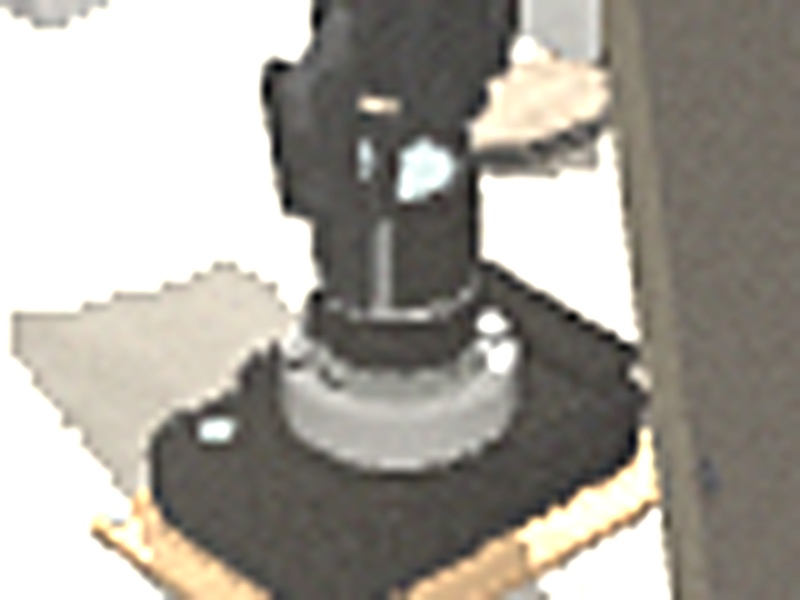

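Call:
send_rows --pt "1 0 0 0 0 0" --pt "2 0 0 0 0 0" --pt "3 0 0 0 0 0" --pt "4 0 0 0 0 0" --pt "5 0 0 0 0 0" --pt "6 0 0 0 0 0" --pt "7 0 0 0 0 0" --pt "8 0 0 0 0 0" --pt "9 0 0 0 0 0" --pt "9 0 0 0 0 0" --newtons 80

```text
clock: 13.6
tcp_pos: [0.5062, -0.2237, 0.0864]
orientation: [0.706, -0.034, 0.706, 0.034]
wrist_force: [-0.7, 1.9, 6.0]
finger_gap: 0.0499
```

```bash
python3 - <<'E'
from m import *
rel((.5064,-.2237,.088,35.5))
print(get_state()["ft_torque"])
s=cam("side");crop(s,271,160,40,30,10,"d2.png")
im=cv2.imread(f"pics/d2.png");cv2.imwrite(f"pics/d2.png",np.clip(im*1.6,0,255).astype(np.uint8))
E
```

```text
tcp [ 0.5062 -0.2237  0.0864] phi 95.51 q [-32.2  20.5 -14.9  54.6   0.  -37.7] F [-0.66  1.95  5.99] gap 0.0499 t 13.6
[-1.6 -0.   0.2] [6.001e+01 2.000e-02 0.000e+00]
[0.27065643 0.28379811 0.04762538]
```

View pics/d2.png

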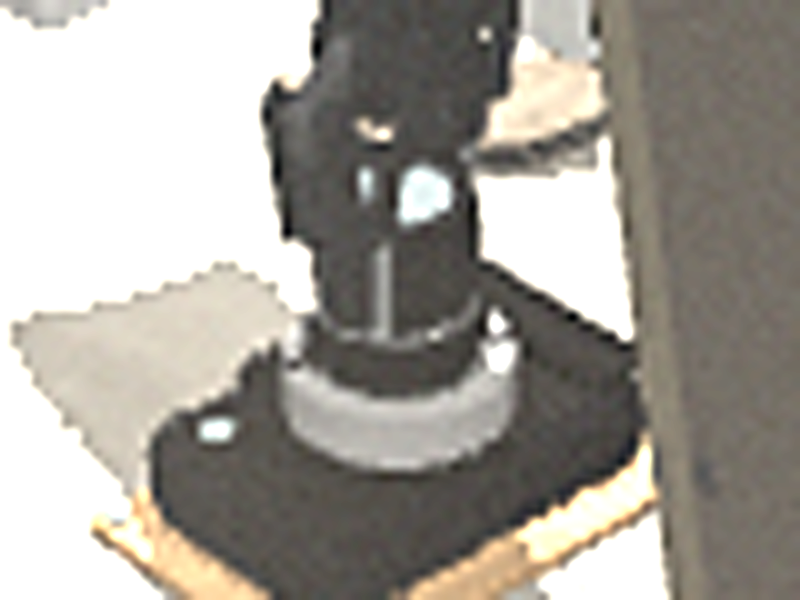

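Call:
send_rows --pt "0 0 0 5 0 0" --pt "0 0 0 10 0 0" --pt "0 0 0 15 0 0" --pt "0 0 0 20 0 0" --pt "0 0 0 25 0 0" --pt "0 0 0 30 0 0" --pt "0 0 0 35 0 0" --pt "0 0 0 40 0 0" --pt "0 0 0 45 0 0" --pt "0 0 0 48 0 0"

```text
clock: 14.9
tcp_pos: [0.507, -0.2245, 0.0868]
orientation: [0.66, 0.257, 0.658, -0.257]
wrist_force: [0.8, -0.8, 4.7]
finger_gap: 0.0504
```

```bash
python3 - <<'E'
from m import *
rel((.5064,-.2237,.088,35.5))
print(get_state()["ft_torque"])
E
```

```text
tcp [ 0.507  -0.2245  0.0868] phi 47.39 q [-32.2  20.5 -14.8  54.5  -0.   10.4] F [ 0.83 -0.78  4.67] gap 0.0504 t 14.9
[-1.2  0.2 -1. ] [ 1.189e+01  1.400e-01 -1.000e-02]
[-0.07440537  0.04575309  0.05358857]
```

Call:
send_rows --pt "0 0 0 2 0 0" --pt "0 0 0 4 0 0" --pt "0 0 0 6 0 0" --pt "0 0 0 8 0 0" --pt "0 0 0 10 0 0" --pt "0 0 0 11 0 0" --pt "0 0 0 12 0 0" --pt "0 0 0 13 0 0" --pt "0 0 0 14 0 0" --pt "0 0 0 14 0 0"

```text
clock: 16.15
tcp_pos: [0.5062, -0.2237, 0.0864]
orientation: [0.623, 0.335, 0.623, -0.335]
wrist_force: [1.3, -1.1, 4.9]
finger_gap: 0.0503
```

```bash
python3 - <<'E'
from m import *
rel((.5064,-.2237,.088,35.5))
print(get_state()["ft_torque"])
E
```

```text
tcp [ 0.5062 -0.2237  0.0864] phi 33.45 q [-32.2  20.5 -14.9  54.6   0.   24.4] F [ 1.33 -1.08  4.89] gap 0.0503 t 16.15
[-1.6  0.1  0.1] [-2.05  0.01 -0.01]
[-0.20636331 -0.12875075  0.04593144]
```

Call:
send_rows --pt "0 0 0 1.5 0 0" --pt "0 0 0 3 0 0" --pt "0 0 0 4 0 0" --pt "0 0 0 5 0 0" --pt "0 0 0 6 0 0" --pt "0 0 0 7 0 0" --pt "0 0 0 8 0 0" --pt "0 0 0 9 0 0" --pt "0 0 0 10 0 0" --pt "0 0 0 10 0 0"

```text
clock: 17.4
tcp_pos: [0.5064, -0.2224, 0.0866]
orientation: [0.592, 0.387, 0.592, -0.386]
wrist_force: [1.0, 0.5, 7.6]
finger_gap: 0.0503
```

```bash
python3 - <<'E'
from m import *
rel((.5064,-.2237,.088,35.5))
print(get_state()["ft_torque"])
s=cam("side");crop(s,271,160,40,30,10,"d3.png")
im=cv2.imread(f"pics/d3.png");cv2.imwrite(f"pics/d3.png",np.clip(im*1.6,0,255).astype(np.uint8))
E
```

```text
tcp [ 0.5064 -0.2224  0.0866] phi 23.76 q [-32.1  20.5 -14.9  54.6   0.1  34.2] F [1.   0.51 7.61] gap 0.0503 t 17.4
[-1.4 -0.6  1.2] [-11.74  -0.06  -0.07]
[ 0.48122403 -0.08259794  2.07832707]
```

View pics/d3.png

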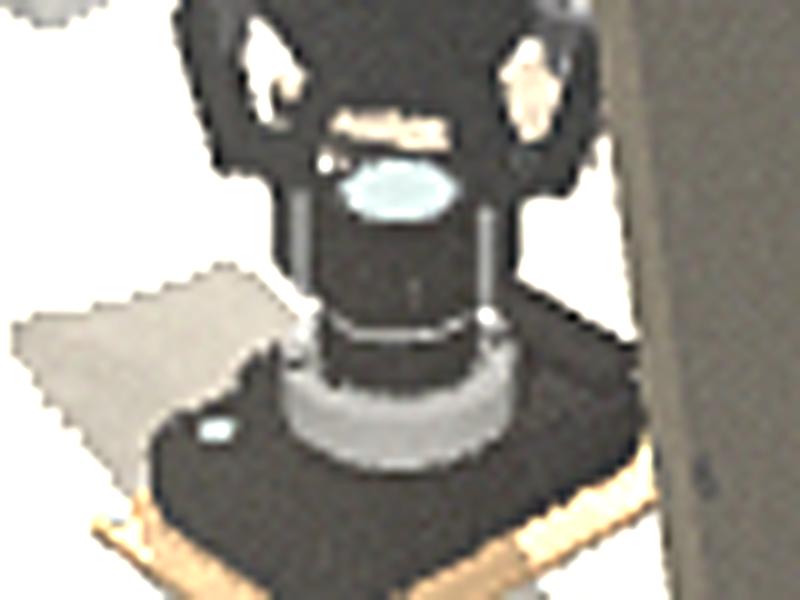

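Call:
send_rows --pt "0 0 0 -0.5 0 0" --pt "0 0 0 -1 0 0" --pt "-0.5 0 0 -1 0 0" --pt "-1 0 0 -1 0 0" --pt "-1.5 0 0 -1 0 0" --pt "-2 0 0 -1 0 0" --pt "-2.3 0 0 -1 0 0" --pt "-2.3 0 0 -1 0 0" --pt "-2.3 0 0 -1 0 0" --pt "-2.3 0 0 -1 0 0"

```text
clock: 18.7
tcp_pos: [0.5063, -0.2224, 0.0869]
orientation: [0.594, 0.383, 0.596, -0.381]
wrist_force: [6.9, 2.7, -6.8]
finger_gap: 0.0503
```

```bash
python3 - <<'E'
from m import *
rel((.5064,-.2237,.088,35.5))
print(get_state()["ft_torque"])
E
```

```text
tcp [ 0.5063 -0.2224  0.0869] phi 24.6 q [-32.1  20.5 -14.8  54.8   0.1  33.3] F [ 6.87  2.71 -6.84] gap 0.0503 t 18.7
[-1.1 -0.4  1.2] [-10.9   -0.15  -0.07]
[ 0.61668129 -1.35087284  1.6505326 ]
```

Call:
send_rows --pt "0.5 0 0 0 0 0" --pt "1 0 0 0 0 0" --pt "1.3 0 0 -0.5 0 0" --pt "1.3 0 0 -1 0 0" --pt "1.3 0 0 -1.5 0 0" --pt "1.3 0 0 -2 0 0" --pt "1.3 0 0 -2 0 0" --pt "1.3 0 0 -2 0 0" --pt "1.3 0 0 -2 0 0" --pt "1.3 0 0 -2 0 0"

```text
clock: 19.95
tcp_pos: [0.5062, -0.2225, 0.0868]
orientation: [0.601, 0.373, 0.602, -0.371]
wrist_force: [4.4, 4.1, 1.3]
finger_gap: 0.05
```

```bash
python3 - <<'E'
from m import *
rel((.5064,-.2237,.088,35.5))
print(get_state()["ft_torque"])
E
```

```text
tcp [ 0.5062 -0.2225  0.0868] phi 26.48 q [-32.1  20.5 -14.9  54.7   0.1  31.4] F [4.36 4.11 1.28] gap 0.05 t 19.95
[-1.2 -0.4  1.1] [-9.02 -0.12 -0.09]
[ 0.98850401 -0.82289831  0.71899414]
```

Call:
send_rows --pt "0 0 0 0 0 0" --pt "0 0 0 0 0 0" --pt "0 0 0 0 0 0" --pt "0 0 0 0 0 0" --pt "0 0 0 0 0 0" --pt "0 0 0 0 0 0" --pt "0 0 0 0 0 0" --pt "-5 0 0 0 0 0" --pt "-15 0 0 0 0 0" --pt "-30 0 0 0 0 0" --claw 78

```text
clock: 21.2
tcp_pos: [0.506, -0.2236, 0.1181]
orientation: [0.601, 0.372, 0.601, -0.372]
wrist_force: [-0.2, -0.3, 1.6]
finger_gap: 0.078
```

```bash
python3 - <<'E'
from m import *
rel((.5064,-.2237,.2,26))
s=cam("side");crop(s,271,160,40,30,10,"d4.png")
im=cv2.imread(f"pics/d4.png");cv2.imwrite(f"pics/d4.png",np.clip(im*1.6,0,255).astype(np.uint8))
E
```

```text
tcp [ 0.506  -0.2236  0.1181] phi 26.51 q [-32.2  19.  -12.3  58.8  -0.   31.3] F [-0.22 -0.34  1.64] gap 0.078 t 21.2
[-81.9   0.3   0.2] [ 0.51 -0.01  0.01]
```

View pics/d4.png

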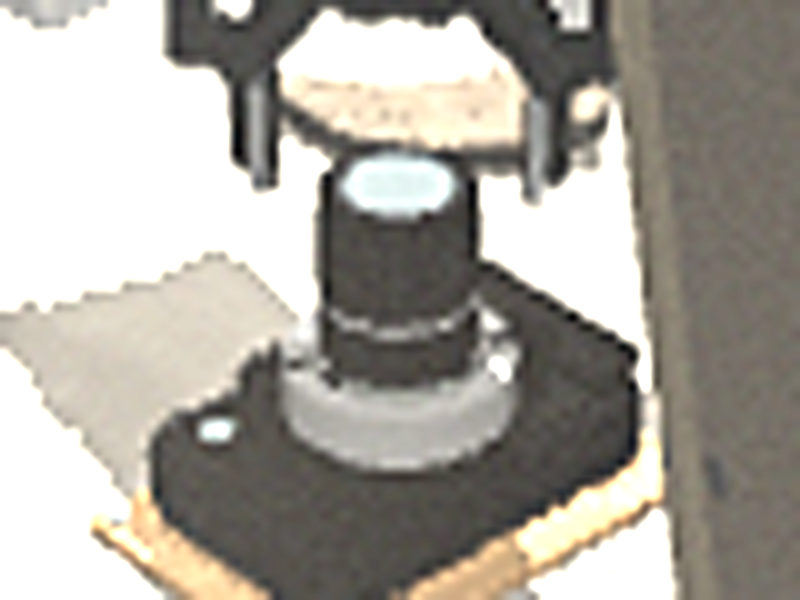

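```bash
python3 - <<'E'
from m import *
rel((.506,-.2236,.22,26.5),(.40,-.40,.23,26.5),(.25,-.51,.23,26.5))
E
```

```text
tcp [ 0.5073 -0.2244  0.1206] phi 26.51 q [-32.1  18.8 -12.1  58.9  -0.   31.3] F [-0.09  0.17  1.64] gap 0.078 t 21.25
[-99.4  -0.6  -0.9] [ 0.01  0.18 -0.1 ]
[-109.4 -174.2  109.6] [ 0.01  0.18 -0.1 ]
[-109.6 -357.5  141.1] [ 0.01  0.18 -0.1 ]
```

Call:
send_rows --pt "-40 0 0 0 0 0" --pt "-75 0 0 0 0 0" --pt "-100 0 0 0 0 0" --pt "-105 -45 28 0 0 0" --pt "-110 -90 56 0 0 0" --pt "-110 -135 84 0 0 0" --pt "-110 -175 110 0 0 0" --pt "-110 -230 120 0 0 0" --pt "-110 -285 130 0 0 0" --pt "-110 -340 138 0 0 0"

```text
clock: 22.5
tcp_pos: [0.2621, -0.5002, 0.2282]
orientation: [0.602, 0.372, 0.601, -0.372]
wrist_force: [-0.2, -1.5, 0.2]
finger_gap: 0.078
```

```bash
python3 - <<'E'
from m import *
t=cam("top");s=cam("side");cv2.imwrite("pics/topf.png",t["frame"]);cv2.imwrite("pics/sidef.png",s["frame"])
rel()
ims=[]
for c,u,v in((t,309,180),(s,271,165)):
    w,h=30,40
    ims.append(np.clip(1.7*cv2.resize(c["frame"][v-h:v+h,u-w:u+w],(400,533),interpolation=cv2.INTER_CUBIC),0,255).astype(np.uint8))
cv2.imwrite("pics/fin.png",np.hstack(ims))
E
```

```text
tcp [ 0.2594 -0.5021  0.2279] phi 26.13 q [-70.8  16.8   0.6  73.7  -0.1  -6.9] F [0.29 1.01 0.44] gap 0.0778 t 22.6
```

View pics/fin.png

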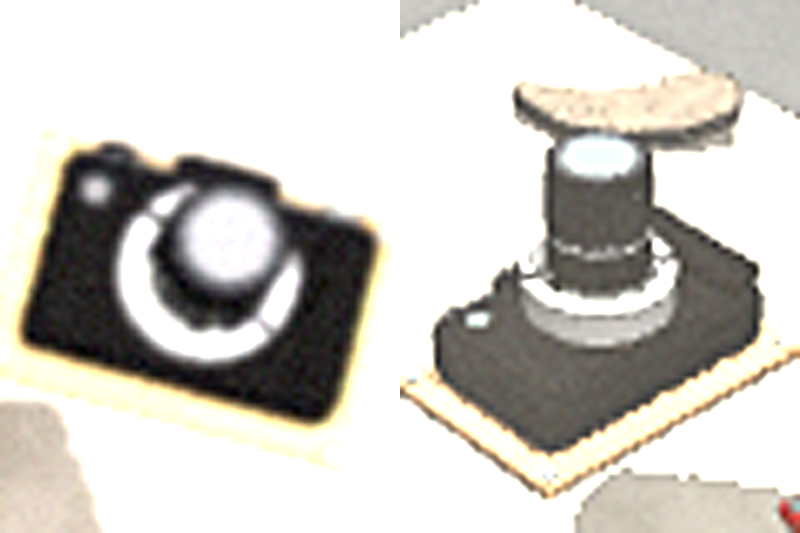

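View pics/topf.png

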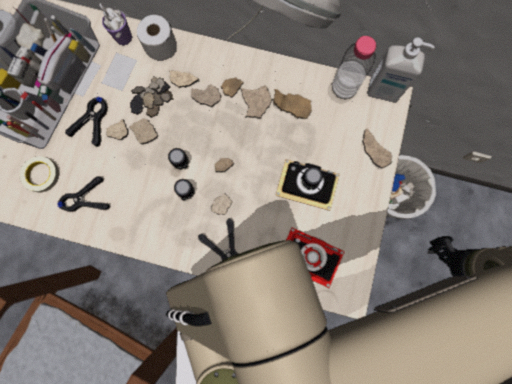

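```bash
python3 - <<'E'
from m import *
t=cam("top");s=cam("side")
C=[]
for c,(u,v),thr,h in((t,(313,176),100,7),(s,(271,148),110,8)):
    f=c["frame"].astype(int);g=f.mean(2);m=np.zeros(g.shape,bool)
    m[v-h:v+h,u-h:u+h]=((g>thr)&(f[:,:,0]>=f[:,:,2]-5))[v-h:v+h,u-h:u+h]
    ce,st=blob(c,m,u,v);print(ce,st);C.append(ce)
print(tri(t,C[0],s,C[1]), plane(t,C[0],.127),plane(s,C[1],.127))
# front ridge bump in top view: fin.png px (210,325) -> image
uv=np.array([210,325])/6.667-.45+[279,140]
p=plane(t,uv,.077)[0]-[.507,-.2232,.077];print(p*1e3,np.degrees(np.arctan2(p[1],p[0])))
# sherds moved? difference of initial and final
d=cv2.absdiff(cv2.imread("pics/top0.png"),t["frame"]).max(2)
for n,b in(("a",(205,190,236,218)),("b",(212,155,236,175)),("c",(358,125,395,172))): print(n,d[b[1]:b[3],b[0]:b[2]].max(),d[b[1]:b[3],b[0]:b[2]].mean())
E
```

```text
[313.02158273 175.28057554] [307 169  13  13 139]
[270.22413793 148.06896552] [265 145  12   7  58]
[[ 0.50743996 -0.22349123  0.12644577]] [[ 0.50788408 -0.22313834  0.127     ]] [[ 0.50635286 -0.22291091  0.127     ]]
[-2.59190593e+01  2.05552983e+00 -4.16333634e-14] 175.46560688445248
a 13 3.4815668202764978
b 13 3.535416666666667
c 16 3.412305922944221
```

```bash
python3 - <<'E'
from m import *
t=cam("top");s=cam("side")
L=np.array([.507,-.2232]);ims=[]
for c,u,v in((t,310,180),(s,270,160)):
    w,h=16,20;k=12.5
    im=np.clip(2.5*cv2.resize(c["frame"][v-h:v+h,u-w:u+w],(400,500),interpolation=cv2.INTER_CUBIC).astype(float),0,255).astype(np.uint8)
    for yd,z in [(y,.077) for y in(135,150,165,180,195,-15,0,-30)]:
        y=np.radians(yd);p=(proj(c,[[L[0]+.034*np.cos(y),L[1]+.034*np.sin(y),z]])[0]-[u-w,v-h]+.5)*k
        cv2.circle(im,tuple(p.astype(int)),2,(0,0,255),-1);cv2.putText(im,str(yd),tuple(p.astype(int)),0,.35,(0,0,255),1)
    ims.append(im)
cv2.imwrite("pics/fin2.png",np.hstack(ims))
E
```

```text
(no output)
```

View pics/fin2.png

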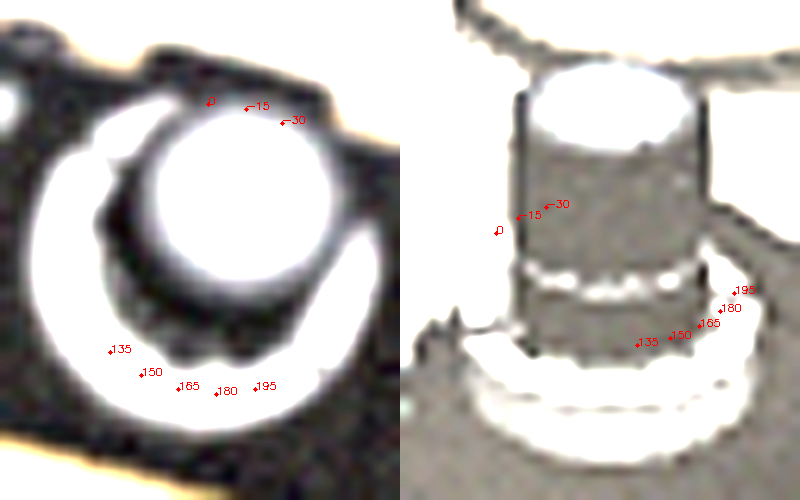

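```bash
python3 - <<'E'
from workcell import job
print(job.hand_in())
E
```

```text
the job is handed in; nothing more can be done
None
```

I fitted the leftmost lens to the black camera and handed the job in at about 23 s; no verdict came back. I set the lugs in the gaps, pushed the lens down against about 8 N of spring, and turned it clockwise to the stop. The wrist moment rose to 2.1 N m there. I then eased off, opened the gripper and drew the arm clear.

**Checks that agreed:**
- **Height:** the lens top came out at 126.4 mm, against 127 mm expected when locked.
- **Position:** it is centred on the mount to within about 1 mm.
- **Hold:** before I let go, an upward pull was held by the lip at about 5 N beyond the lens's weight.
- **Sherds:** all three look unchanged between the first and last pictures.

**Checks that disagreed:**
- **Turn angle:** the stop came after about 72° of tool turn from the insertion pose, not about 60°. My lens angle was probably several degrees off, or the lens slipped in the grip.
- **Final lens angle:** the ridge in the last pictures reads only roughly, at 165–175° against 164.5° expected.

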